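Load the full coin tin into the cash drawer

ROBOT

A 6-joint arm with a two-finger parallel gripper is mounted at the origin on a cart in front of the work surface, level with it; the furniture and walls round the work are solid. World frame = base frame: x ahead of the robot, y to its left, z up, the work surface at z = 0. Lengths are in mm, angles in rad, forces in N, time in s.
With the tool pointing down it reaches from about 325 to 875 mm from the base axis. Payload 4.4 kg.
Tool frame: the origin (TCP) lies on the centre line of the jaws, within the pads' length; the fingertips stand ahead of it and the grasp point (between the pads) lies 6 mm ahead of it (ctrl.tcp_to_tips is the z of the fingertips in the tool frame, in mm); z points along the fingers, y is the direction in which the jaws open and shut (so a half turn about z gives the same grasp; the last joint's range is limited). The gripper opens to 85 mm and grips with 20 to 120 N. Pads are 22 mm wide; open, the fingers measure 114 mm over their backs; the gripper's body (76 mm by 85 mm) begins 54 mm behind the grasp point. The pads swing forward as they close: fully open they stand 13 mm farther back than shut.
Start: joints at [-1.371, 0.207, 1.542, -0, 1.393, -0.15], TCP at [197.046, -540.186, 256.282] pointing down, gripper open.
Joint ranges: [-2.73, 2.73], [-0.86, 2.22], [0.23, 2.46], [-1.11, 4.25], [0.08, 2.63], [-2.82, 2.82]. Speed limits (rad/s): [2.79, 2.79, 3.14, 3.14, 3.14, 3.14].

INTERFACE

Orientations are given as a 3x3 rotation matrix whose columns are the frame's x, y, z axes.
In Python, from plant import ctrl, sensors, optics gives the robot as it stands. Calls block until the motion is done:
- ctrl.move_ptp(position, orientation): joint-space move of the TCP to a pose.
- ctrl.move_l(position, rot=None, vel=150, threshold=None): straight line of the TCP; rot=None keeps the orientation; vel is the mean speed in mm/s. With threshold (N) it stops when the force on the tool has changed by that much, and returns True; else False.
- ctrl.set_joints(angles): joint-space move.
- ctrl.gripper_to(opening, force=None): finger opening in mm; force is the grip in N (None keeps the last); returns when the fingers have stopped.
- ctrl.hold(seconds).
- ctrl.solve_ik(position, orientation): joint angles nearest the present ones, or None.
- sensors.read_state(): the state.
- optics.grab_frame(name): name is "scene" or "side" or "wrist"; returns (picture, depth): 400x640x3 uint8, red, green, blue; 400x640 float32, mm along the optical axis (not along the pixel's ray), 0 where there is no reading.
- optics.camera_params(name): a dict with "mtx" (3x3 intrinsics, pixels), "R" (3x3) and "t" (3): a world point X has camera coordinates R X + t; the wrist camera has in their place "T_tool_cam" (4x4, takes a point from camera to tool coordinates, whose origin is the TCP and whose axes are the flange's). Camera axes: x right, y down, z forward; pixel columns grow to the right and rows downward; lengths in mm; the calibration is good to about 2 mm. A picture is of the moment at which its call begins: read the wrist's pose just before it. camera_params takes no time and is no camera call.
A pose or a line that the arm cannot do raises ctrl.MotionError and nothing moves.
- ctrl.finish_job(): hands the job in, once; it reports no verdict.
The state is a dict: "t": time; "q": joint angles; "qvel": joint speeds; "tau": joint torques, N m; "eef_pos": TCP position; "eef_rot": TCP orientation; "force": force on the tool from outside, world axes, zero at the start; "wrist_torque": the same for the moment, N m; "grip_width": finger opening in mm.
Only numpy, scipy, OpenCV 4.12 (cv2) and the standard library are available. Lean on these libraries where they do the work, as an engineer would, in place of code of your own. Each camera call takes 0.05 s, during which the arm holds its last target.

TASK

The till is out of change: of the three look-alike coin tins on the counter one is full of coins and two are nearly empty, so find the full one by its weight. Press the red release button on top of the cash drawer so that the drawer pops open, stand the full tin upright in the drawer's white-rimmed square well, and push the drawer fully home until it latches. Leave the two nearly empty tins standing upright on the counter, and do not knock the service bell out of place.

Things in the scene. Friction and masses are not known exactly. Their poses are not given: they have to be found in the camera images.
- tin_1_center (a point): one of three look-alike closed round coin tins, teal with a cream band and a metal lid; 58 mm in diameter (lid 60 mm), 68 mm high. This point is its centre, 34 mm above its underside; z up. One tin is full and weighs 0.5 to 0.65 kg, the others about 0.16 kg; which one changes from run to run and can only be felt. The coins slide a little inside
- tin_2_center (a point): one of three look-alike closed round coin tins, teal with a cream band and a metal lid; 58 mm in diameter (lid 60 mm), 68 mm high. This point is its centre, 34 mm above its underside; z up. One tin is full and weighs 0.5 to 0.65 kg, the others about 0.16 kg; which one changes from run to run and can only be felt. The coins slide a little inside
- tin_3_center (a point): one of three look-alike closed round coin tins, teal with a cream band and a metal lid; 58 mm in diameter (lid 60 mm), 68 mm high. This point is its centre, 34 mm above its underside; z up. One tin is full and weighs 0.5 to 0.65 kg, the others about 0.16 kg; which one changes from run to run and can only be felt. The coins slide a little inside
- till_drawer (a joint): how far the cash drawer is out, m: 0 shut (about 0.002 latched), 0.13 at its outer stop. Latched shut; when the release button is pressed 6 mm or more, a spring (6 N shut, 1.5 N open) slides it out to the stop in under a second: keep its path clear. Pushed in to its end stop, against up to about 12 N, it latches by itself
- till_release (a joint): travel of the round red release button, m: 0 up, 0.008 fully pressed; sprung, 1 N to start and 4 N fully down (a little more while the latch holds); it comes up again by itself
- release_top (a point): centre of the top face of the red release button, 32 mm in diameter, 12.5 mm above the top of the cash drawer's fixed dark grey housing (220 mm deep, 240 mm wide, 96 mm high), 64 mm behind its front edge, near its left side as the robot sees it; press straight down. x points from the drawer's front into the housing, z up
- tin_well (a point): centre of the floor of the square well in the drawer, 14 mm above the counter; moves with the drawer. 70 x 70 mm inside a white rim 10 mm high; next walls over 60 mm off along y. Front panel, 91 mm high, 55 mm off towards -x. Load from above with the drawer out; the housing's front (96 mm high) is then 75 mm off towards +x. x points into the housing, y left, z up
- drawer_front (a point): centre of the outer face of the drawer's front panel, 49 mm above the counter; moves with the drawer. Panel 238 mm wide (y), 84 mm high, flat but for a lip 7 mm deep along its lower edge (below 16 mm) and a lock 5 mm deep, 80 mm to the right. x points into the housing: push this way to shut the drawer
- service_bell: metal counter bell, 83 mm in diameter and 62 mm high, standing loose on the counter; origin at the centre of its underside. To be left where it is
Things that resemble listed ones, but are neither listed nor needed, are in the scene too. What is shaped like the part that bears tin_2_center but blue is not meant.

How it is judged (in metres and radians):
On the way, in this order (a step that is already met when the one before it is completed fails the run):
1. the release is pressed and the drawer pops open (value of joint till_drawer above 0.1 m), for 0.2 s.
2. the full tin stands upright in the well of the open drawer, let go (((value of joint till_drawer above 0.08 m and (x of tin_1_center in the frame of tin_well between -0.012 and 0.012 m and y of tin_1_center in the frame of tin_well between -0.012 and 0.012 m and z of tin_1_center in the frame of tin_well below 0.04 m and angle between tin_1's own z axis and vertical below 0.15 rad and contact force between tin_1 and till_drawer above 3.3 N) and contact force between the fingers and tin_1 below 0.3 N) or (value of joint till_drawer above 0.08 m and (x of tin_2_center in the frame of tin_well between -0.012 and 0.012 m and y of tin_2_center in the frame of tin_well between -0.012 and 0.012 m and z of tin_2_center in the frame of tin_well below 0.04 m and angle between tin_2's own z axis and vertical below 0.15 rad and contact force between tin_2 and till_drawer above 3.3 N) and contact force between the fingers and tin_2 below 0.3 N) or (value of joint till_drawer above 0.08 m and (x of tin_3_center in the frame of tin_well between -0.012 and 0.012 m and y of tin_3_center in the frame of tin_well between -0.012 and 0.012 m and z of tin_3_center in the frame of tin_well below 0.04 m and angle between tin_3's own z axis and vertical below 0.15 rad and contact force between tin_3 and till_drawer above 3.3 N) and contact force between the fingers and tin_3 below 0.3 N))), for 0.3 s.
3. the drawer is pushed home (value of joint till_drawer below 0.005 m and ((x of tin_1_center in the frame of tin_well between -0.012 and 0.012 m and y of tin_1_center in the frame of tin_well between -0.012 and 0.012 m and z of tin_1_center in the frame of tin_well below 0.04 m and angle between tin_1's own z axis and vertical below 0.15 rad and contact force between tin_1 and till_drawer above 3.3 N) or (x of tin_2_center in the frame of tin_well between -0.012 and 0.012 m and y of tin_2_center in the frame of tin_well between -0.012 and 0.012 m and z of tin_2_center in the frame of tin_well below 0.04 m and angle between tin_2's own z axis and vertical below 0.15 rad and contact force between tin_2 and till_drawer above 3.3 N) or (x of tin_3_center in the frame of tin_well between -0.012 and 0.012 m and y of tin_3_center in the frame of tin_well between -0.012 and 0.012 m and z of tin_3_center in the frame of tin_well below 0.04 m and angle between tin_3's own z axis and vertical below 0.15 rad and contact force between tin_3 and till_drawer above 3.3 N))), for 0.2 s.
At the end, for the whole second after the job is handed in: the drawer is latched shut (joint under 0.005 m), the full tin stands in its well (within 12 mm of centre along x and y, tilt under 0.15 rad, pressing down with over 3.3 N), and the other two tins stand at rest on the counter (tilt under 0.15 rad, centre 28 to 42 mm up) (all of step 3 and velocity of joint till_drawer below 0.01 m/s and ((x of tin_1_center in the frame of tin_well between -0.012 and 0.012 m and y of tin_1_center in the frame of tin_well between -0.012 and 0.012 m and z of tin_1_center in the frame of tin_well below 0.04 m and angle between tin_1's own z axis and vertical below 0.15 rad and contact force between tin_1 and till_drawer above 3.3 N) or (angle between tin_1's own z axis and vertical below 0.15 rad and height (world z) of tin_1_center between 0.028 and 0.042 m and linear speed of tin_1 below 0.02 m/s)) and ((x of tin_2_center in the frame of tin_well between -0.012 and 0.012 m and y of tin_2_center in the frame of tin_well between -0.012 and 0.012 m and z of tin_2_center in the frame of tin_well below 0.04 m and angle between tin_2's own z axis and vertical below 0.15 rad and contact force between tin_2 and till_drawer above 3.3 N) or (angle between tin_2's own z axis and vertical below 0.15 rad and height (world z) of tin_2_center between 0.028 and 0.042 m and linear speed of tin_2 below 0.02 m/s)) and ((x of tin_3_center in the frame of tin_well between -0.012 and 0.012 m and y of tin_3_center in the frame of tin_well between -0.012 and 0.012 m and z of tin_3_center in the frame of tin_well below 0.04 m and angle between tin_3's own z axis and vertical below 0.15 rad and contact force between tin_3 and till_drawer above 3.3 N) or (angle between tin_3's own z axis and vertical below 0.15 rad and height (world z) of tin_3_center between 0.028 and 0.042 m and linear speed of tin_3 below 0.02 m/s))); the robot touches nothing.
It fails at once if the service bell is knocked more than 30 mm out of place (distance of service_bell from where it was at the start of the episode above 0.03 m).
It also fails if it takes over 72 s, if anything falls off the work surface, if the arm or the gripper's body presses on something with over 40 N, if the wrist force passes 120 N, or if a joint passes its speed limit or range.

## Working session

There is one attempt and no reset: what is moved stays moved. The work goes in short steps, each a Python script; the robot and the scene stay as the last script left them, time stands still between calls to the robot, and variables do not carry over. Pictures are saved under pics/ and viewed, and the job is handed in when it is done.

```bash
ls; mkdir -p pics; python3 - <<'E'
from plant import ctrl,sensors,optics
import cv2
for n in ("scene","side","wrist"):
    p,d=optics.grab_frame(n); cv2.imwrite(f"pics/{n}0.png",p[:,:,::-1])
    c=optics.camera_params(n); print(n,c)
s=sensors.read_state(); print(s); print(ctrl.tcp_to_tips)
E
```

```text
pics
scene {'mtx': array([[417.42647626,   0.        , 324.04043287],
       [  0.        , 417.42647626, 198.03393986],
       [  0.        ,   0.        ,   1.        ]]), 'R': array([[-0.68806522, -0.72563971, -0.00364109],
       [-0.44281588,  0.4238509 , -0.79010412],
       [ 0.5748742 , -0.54203083, -0.61296185]]), 't': array([430.61266061, 305.00384697, 840.15049184])}
side {'mtx': array([[506.04964705,   0.        , 317.45557009],
       [  0.        , 506.04964705, 192.63234684],
       [  0.        ,   0.        ,   1.        ]]), 'R': array([[-0.91085001, -0.41235167, -0.01784262],
       [-0.20218684,  0.48346673, -0.85169267],
       [ 0.35982321, -0.77215673, -0.52373776]]), 't': array([ 519.43092002,  178.03957385, 1542.13126159])}
wrist {'mtx': array([[279.06892267,   0.        , 323.0954232 ],
       [  0.        , 279.06892267, 199.16876458],
       [  0.        ,   0.        ,   1.        ]]), 'T_tool_cam': array([[ 6.27186532e-04, -9.59033504e-01, -2.83291978e-01,
         7.21582960e+01],
       [ 9.99999772e-01,  5.31080910e-04,  4.16044266e-04,
         2.306
[... 262 characters left out ...]
64026875e-05,
        1.39348618e+00, -1.50500295e-01]), 'qvel': array([ 0.0005183 , -0.00261686, -0.00235943,  0.00047604,  0.00103974,
        0.00253625]), 'tau': array([ 1.48241717e-03, -3.83510649e+01, -2.92039472e+01,  3.50101516e-05,
        6.54662654e-03,  7.70128111e-06]), 'eef_pos': array([ 196.92595728, -539.6587976 ,  255.37117556]), 'eef_rot': array([[ 9.39461415e-01,  3.42654572e-01, -3.07671855e-04],
       [ 3.42654568e-01, -9.39459828e-01,  1.75442669e-03],
       [ 3.12116979e-04, -1.75364135e-03, -9.99998414e-01]]), 'force': array([-0.53199821,  0.44043344,  0.49937723]), 'wrist_torque': array([-0.08372887,  0.10162525,  0.06673149]), 'grip_width': 85.21711039992523}
25.0
```

View pics/scene0.png

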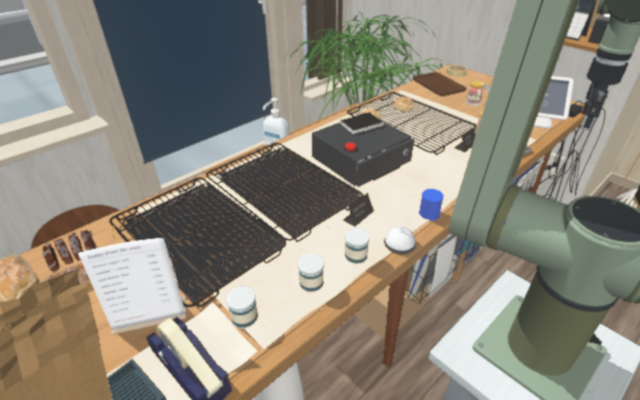

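View pics/side0.png

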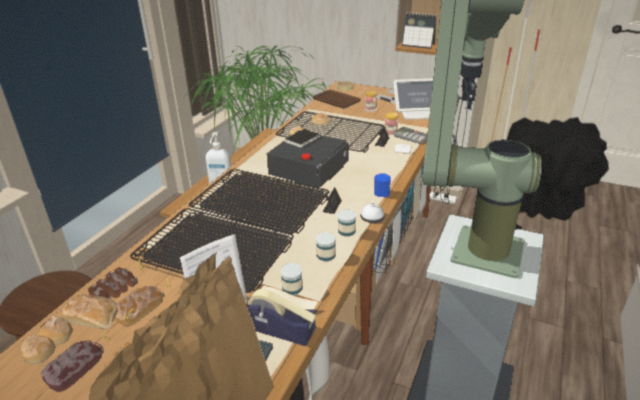

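View pics/wrist0.png

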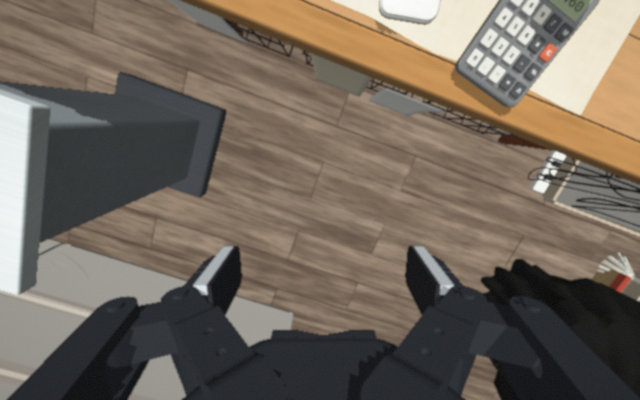

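Scene: three tins at (241,306), (311,271) and (356,245), the blue decoy at (431,205), the bell at (400,239) and the red button at (350,147). I'll measure these and enlarge that area.

```bash
cat > h.py <<'E'
from plant import ctrl,sensors,optics
import numpy as np, cv2
def pt(n,u,v,z):
    c=optics.camera_params(n);R,t,K=c['R'],c['t'],c['mtx']
    o=-R.T@t; d=R.T@(np.linalg.inv(K)@[u,v,1]); return o+d*(z-o[2])/d[2]
def ptd(n,u,v,d):
    c=optics.camera_params(n);R,t,K=c['R'],c['t'],c['mtx']
    return R.T@(np.linalg.inv(K)@[u,v,1]*d-t)
def cloud(n,d):
    c=optics.camera_params(n);R,t,K=c['R'],c['t'],c['mtx']
    v,u=np.mgrid[:400,:640]; p=np.stack([u,v,np.ones_like(u)],-1)@np.linalg.inv(K).T*d[...,None]
    return (p-t)@R
def proj(n,X):
    c=optics.camera_params(n); p=c['R']@np.asarray(X,float)+c['t']; p=c['mtx']@p; return p[:2]/p[2]
E
python3 - <<'E'
from h import *
for n in ("scene","side"):
    p,d=optics.grab_frame(n); P=cloud(n,d); np.save(n+"_P.npy",P)
    hsv=cv2.cvtColor(p,cv2.COLOR_RGB2HSV)
    m=((P[...,2]>8)&(P[...,2]<110)&(d>0)&(P[...,0]>200)&(P[...,0]<1000)).astype(np.uint8)
    nn,l,st,ce=cv2.connectedComponentsWithStats(m)
    for i in range(1,nn):
        if st[i,4]>60:
            q=P[l==i]; print(n,i,st[i],np.round(np.percentile(q,[2,50,98],axis=0)).astype(int).tolist())
    red=((hsv[...,0]<6)|(hsv[...,0]>174))&(hsv[...,1]>190)&(hsv[...,2]>120)
    nn,l,st,ce=cv2.connectedComponentsWithStats(red.astype(np.uint8))
    for i in range(1,nn):
        if st[i,4]>20: print("red",n,ce[i],st[i],pt(n,*ce[i],106),np.median(P[l==i],axis=0))
p,_=optics.grab_frame("scene")
cv2.imwrite("pics/crop1.png",cv2.resize(p[90:340,200:470,::-1],None,fx=2.4,fy=2.4,interpolation=cv2.INTER_CUBIC))
E
```

```text
scene 1 [477  34  29  25 485] [[874, -1480, 10], [934, -1468, 61], [997, -1455, 107]]
scene 2 [554  52  39  32 761] [[451, -1479, 11], [524, -1469, 59], [595, -1458, 108]]
scene 3 [447  65  21  11 141] [[883, -1214, 8], [931, -1158, 17], [973, -1119, 24]]
scene 4 [608  68  32  26 430] [[278, -1571, 9], [298, -1471, 49], [351, -1458, 108]]
scene 5 [416  72  51  25 214] [[783, -1071, 8], [873, -1015, 12], [995, -875, 17]]
scene 11 [467  81  24  23 339] [[671, -1102, 9], [694, -916, 52], [731, -901, 84]]
scene 18 [535  90  49  38 981] [[352, -1145, 9], [399, -981, 60], [445, -926, 108]]
scene 19 [ 312   92  171   96 7273] [[531, -723, 12], [691, -287, 62], [955, -139, 107]]
scene 21 [   96   143   278   185 11132] [[525, -108, 9], [639, 290, 23], [977, 591, 103]]
scene 23 [420 189  25  29 567] [[374, -221, 11], [394, -181, 56], [426, -167, 68]]
scene 24 [385 225  31  27 586] [[348, -64, 9], [375, -28, 31], [412, -5, 51]]
scene 25 [345 228  25  34 709] [[403, 48, 10], [422, 85, 61], [457, 101, 68]]
scene 26 [ 81 230  17  21 223] [[885, 530, 19], [909, 545, 34], [955, 558, 42]]
scene 27 [
[... 1332 characters left out ...]
1] [[357, -707, 10], [658, 82, 27], [977, 562, 106]]
side 38 [394 143  18  11 129] [[397, -592, 8], [429, -551, 14], [463, -520, 20]]
side 54 [374 173  17  24 344] [[376, -219, 10], [399, -178, 52], [430, -164, 72]]
side 57 [361 201  23  21 338] [[350, -58, 9], [380, -22, 30], [417, -1, 50]]
side 58 [338 209  18  26 423] [[406, 50, 9], [428, 91, 54], [457, 104, 72]]
side 60 [316 232  20  28 492] [[418, 190, 11], [440, 231, 56], [471, 244, 72]]
side 67 [  20  267  145   97 4943] [[775, 551, 11], [897, 707, 38], [963, 863, 81]]
side 81 [ 210  336   63   64 2165] [[373, 599, 11], [404, 732, 72], [431, 820, 109]]
side 82 [  41  340   63   51 1770] [[782, 776, 11], [806, 845, 36], [853, 901, 44]]
```

View pics/crop1.png

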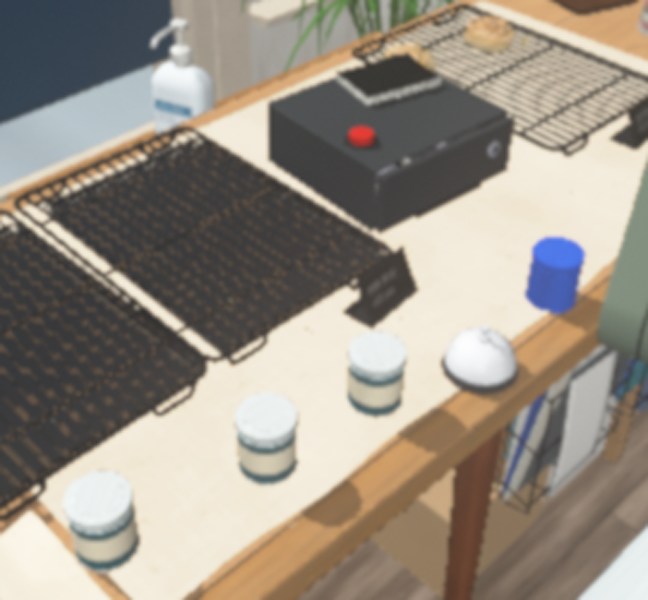

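Three teal-banded tins with metal lids (crop (102,515), (267,435) and (377,370)) fit the description. The solid blue can at (555,275) does not. Next are precise fits of the lids and the housing.

```bash
python3 - <<'E'
from h import *
for n in ("scene","side"):
    P=np.load(n+"_P.npy")
    for c in [(430,75),(443,215),(472,385),(400,-195)]:
        m=(abs(P[...,2]-68)<5)&(np.hypot(P[...,0]-c[0],P[...,1]-c[1])<60)
        q=P[m]; 
        if len(q)>8:
            (a,r)=cv2.minEnclosingCircle(q[:,:2].astype(np.float32)); 
            # pixel ellipse centre -> plane
            v,u=np.nonzero(m); e=cv2.fitEllipse(cv2.convexHull(np.c_[u,v].astype(np.float32)))
            print(n,len(q),np.round(a),round(r,1),np.round(pt(n,*e[0],68)))
    m=(abs(P[...,2]-96)<4)&(P[...,0]>550)&(P[...,0]<950)&(P[...,1]<-80)&(P[...,1]>-500)
    q=P[m][:,:2].astype(np.float32); b=cv2.minAreaRect(q); print(n,len(q),b,cv2.boxPoints(b).round().tolist())
    b=cv2.minEnclosingCircle(P[(abs(P[...,2]-30)<30)&(P[...,2]>8)&(np.hypot(P[...,0]-385,P[...,1]+33)<60)][:,:2].astype(np.float32)); print("bell",b)
    m=(P[...,2]>8)&(P[...,0]>350)&(P[...,0]<700)&(P[...,1]<60)&(P[...,1]>-120); 
    q=P[m&(P[...,2]>12)&(P[...,0]>470)&(P[...,0]<600)]
    print("sign",np.percentile(q,[1,99],axis=0).round())
p,_=optics.grab_frame("side")
cv2.imwrite("pics/crop2.png",cv2.resize(p[110:310,250:430,::-1],None,fx=3,fy=3,interpolation=cv2.INTER_CUBIC))
E
```

```text
scene 332 [433.  72.] 30.9 [430.  75.  68.]
scene 420 [444. 213.] 30.4 [441. 215.  68.]
scene 536 [472. 381.] 31.3 [470. 384.  68.]
scene 232 [ 402. -198.] 31.3 [ 399. -193.   68.]
scene 1839 ((725.4105224609375, -264.17987060546875), (244.81536865234375, 234.77781677246094), 84.38780212402344) [[597.0, -375.0], [830.0, -397.0], [854.0, -154.0], [621.0, -131.0]]
bell ((383.16546630859375, -39.09639358520508), 38.34714889526367)
sign [[ 512. -107.   12.]
 [ 599.   54.   56.]]
side 169 [432.  72.] 34.9 [433.  77.  68.]
side 207 [448. 215.] 33.1 [445. 217.  68.]
side 262 [475. 384.] 32.6 [473. 387.  68.]
side 127 [ 403. -193.] 35.0 [ 403. -192.   68.]
side 1186 ((725.6578369140625, -261.27459716796875), (252.533935546875, 241.6251678466797), 85.4571533203125) [[595.0, -378.0], [836.0, -397.0], [856.0, -145.0], [615.0, -126.0]]
bell ((384.458740234375, -31.254146575927734), 39.03514862060547)
sign [[ 514. -109.   13.]
 [ 599.   58.   60.]]
```

View pics/crop2.png

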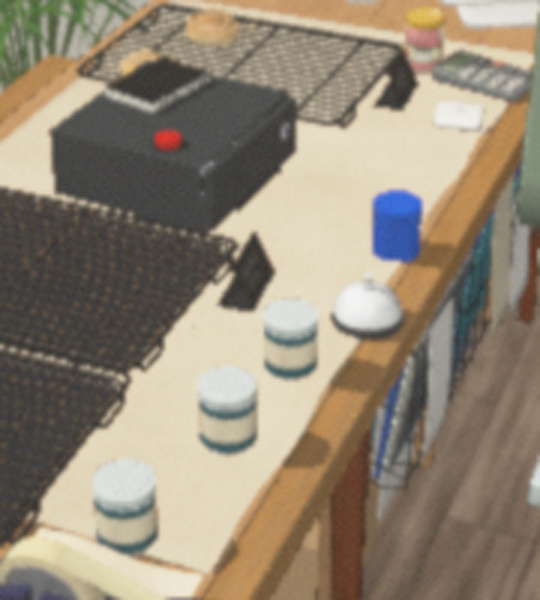

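Drawer yaw is about -5°, and the open drawer will end near x≈476, clear of the blue can (x<430). First I'll press the release.

```bash
cat >> h.py <<'E'
def down(yaw):
    c,s=np.cos(yaw),np.sin(yaw)
    return np.array([[c,s,0],[s,-c,0],[0,0,-1.]])
def st(): 
    s=sensors.read_state(); print("t%.2f"%s['t'],s['eef_pos'].round(1),"F",s['force'].round(2),"w%.1f"%s['grip_width'],"q",s['q'].round(2)); return s
E
python3 - <<'E'
from h import *
print(pt("scene",350.4,146.2,108.5))
print(ctrl.solve_ik([692,-173,190],down(-.087)))
ctrl.move_ptp([692,-173,190],down(-.087)); 
ctrl.gripper_to(0,40); st(); print(ctrl.tcp_to_tips)
p,_=optics.grab_frame("wrist"); cv2.imwrite("pics/w1.png",p[:,:,::-1])
E
```

```text
[ 687.28293659 -168.46923412  108.5       ]
[-3.66121987e-01  5.46982560e-01  1.22134136e+00 -4.44089210e-16
  1.37326874e+00  1.29167434e+00]
t3.33 [ 692.  -172.9  190. ] F [-0.61 -0.36 -0.27] w0.0 q [-0.37  0.55  1.22 -0.    1.37  1.29]
25.0
```

View pics/w1.png

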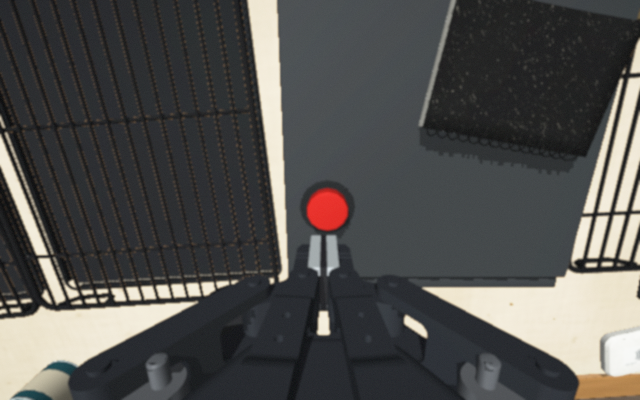

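The wrist view shows the button at about (327,210), just ahead of the tips (about (323,240)), and the housing edges square with the tool. I'll compute the button position from this view and press.

```bash
cat >> h.py <<'E'
def wpt(u,v,z,s):
    c=optics.camera_params("wrist"); T=c['T_tool_cam']; R=s['eef_rot']
    o=R@T[:3,3]+s['eef_pos']; d=R@T[:3,:3]@np.linalg.inv(c['mtx'])@[u,v,1]
    return o+d*(z-o[2])/d[2]
E
python3 - <<'E'
from h import *
s=st(); p,_=optics.grab_frame("wrist"); h=cv2.cvtColor(p,cv2.COLOR_RGB2HSV)
m=(((h[...,0]<6)|(h[...,0]>174))&(h[...,1]>150)).astype(np.uint8); M=cv2.moments(m); u,v=M['m10']/M['m00'],M['m01']/M['m00']
b=wpt(u,v,108.5,s); print(u,v,b)
for q in [(281,100),(289,278),(420,278),(556,278)]: print(q,wpt(*q,96,s).round(1))
ctrl.move_l([b[0],b[1],145],vel=150); s0=st()
print(ctrl.move_l([b[0],b[1],125],vel=40,threshold=12)); st()
p,_=optics.grab_frame("scene"); cv2.imwrite("pics/s2.png",p[:,:,::-1])
ctrl.move_l([b[0],b[1],170],vel=200); st()
s=sensors.read_state(); p,_=optics.grab_frame("wrist"); cv2.imwrite("pics/w2.png",p[:,:,::-1])
E
```

```text
t3.38 [ 692.  -172.9  190. ] F [-0.17  0.58 -0.73] w0.1 q [-0.37  0.55  1.22 -0.    1.37  1.29]
327.0055632823366 209.2837273991655 [ 697.43757723 -176.58598865  108.5       ]
(281, 100) [ 777.9 -150.5   96. ]
(289, 278) [ 634.  -138.7   96. ]
(420, 278) [ 624.3 -251.    96. ]
(556, 278) [ 614.1 -367.5   96. ]
t3.88 [ 696.8 -176.4  143.8] F [ 0.61 -0.1  -0.08] w-0.1 q [-0.37  0.6   1.24  0.    1.31  1.29]
False
t4.53 [ 698.  -176.8  125.9] F [ 0.1  -0.69  3.18] w-0.1 q [-0.37  0.62  1.25  0.    1.27  1.29]
t4.96 [ 697.8 -176.8  170.9] F [ 0.46  0.57 -0.26] w0.2 q [-0.37  0.58  1.22 -0.    1.35  1.29]
```

View pics/s2.png

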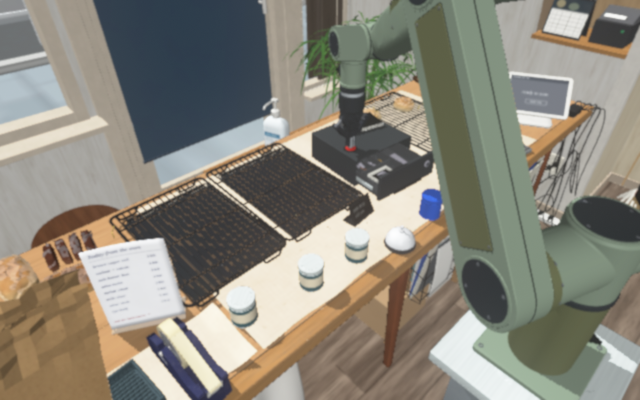

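View pics/w2.png

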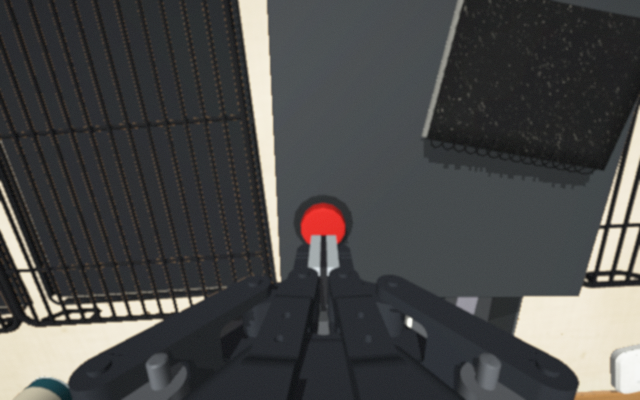

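The drawer popped open; its compartments show at scene (390,165). Next I'll look down at the well from above.

```bash
python3 - <<'E'
from h import *
ctrl.move_ptp([500,-250,300],down(-.087)); ctrl.gripper_to(84)
ctrl.hold(0.2); s=st(); p,d=optics.grab_frame("wrist"); cv2.imwrite("pics/w3.png",p[:,:,::-1]); np.savez("w3.npz",p=p,d=d,pos=s['eef_pos'],rot=s['eef_rot'])
E
```

```text
t6.96 [ 500.  -250.   300.1] F [-0.39 -0.    0.22] w83.9 q [-0.62  0.14  1.53  0.    1.47  1.04]
```

View pics/w3.png

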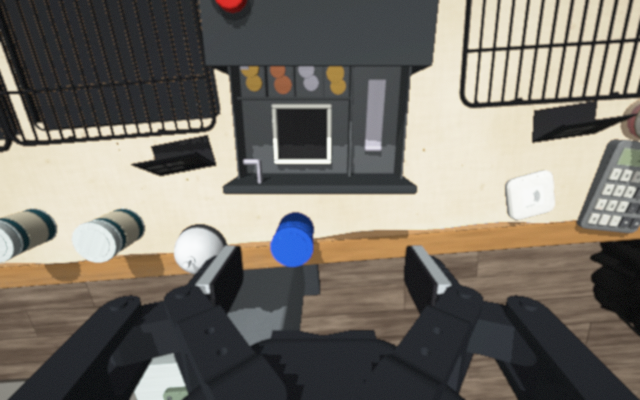

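The wrist view shows the white-rimmed well at (302,134), with the panel front edge near row 190. I'll measure the rim and the panel.

```bash
python3 - <<'E'
from h import *
z=np.load("w3.npz"); p=z['p']; s=dict(eef_pos=z['pos'],eef_rot=z['rot'])
h=cv2.cvtColor(p,cv2.COLOR_RGB2HSV)
m=((h[...,2]>170)&(h[...,1]<40)).astype(np.uint8); m[:, :265]=0; m[:,340:]=0; m[:95]=0; m[172:]=0
n,l,stt,ce=cv2.connectedComponentsWithStats(m); i=1+np.argmax(stt[1:,4]); print(stt[i],ce[i])
cn,_=cv2.findContours((l==i).astype(np.uint8),cv2.RETR_CCOMP,cv2.CHAIN_APPROX_NONE)
for c in cn:
    if len(c)<60: continue
    for zz in (24,):
        W=np.array([wpt(a[0][0],a[0][1],zz,s)[:2] for a in c],np.float32); print(len(c),zz,cv2.minAreaRect(W))
for q in [(224,190),(415,190),(224,181),(415,181)]: print(q,wpt(*q,91,s).round(1))
for q in [(205,66),(435,66)]: print(q,wpt(*q,96,s).round(1))
E
```

```text
[273 105  58  59 743] [302.09690444 140.16823688]
430 24 ((550.7882690429688, -224.61988830566406), (79.59928131103516, 77.78050231933594), 85.04717254638672)
(224, 190) [ 497.8 -130.2   91. ]
(415, 190) [ 477.9 -359.7   91. ]
(224, 181) [ 508.8 -132.3   91. ]
(415, 181) [ 489.1 -359.7   91. ]
(205, 66) [ 633.6 -137.3   96. ]
(435, 66) [ 612.8 -378.2   96. ]
```

The well is at (550.8, -224.6) with yaw -0.0865, and it agrees with both the panel and housing distances. Weighing comes next, starting with the two nearest tins.

```bash
cat >> h.py <<'E'
def pick(x,y,gz=42):
    R=down(np.arctan2(y,x)); tz=gz+6
    ctrl.move_ptp([x,y,150],R)
    ctrl.move_l([x,y,tz],vel=120)
    ctrl.hold(.3); f0=np.mean([ (sensors.read_state()['force'],ctrl.hold(.02))[0] for _ in range(6)],axis=0)
    ctrl.gripper_to(50,50); st()
    ctrl.move_l([x,y,tz+25],vel=60); ctrl.hold(.4)
    f1=np.mean([ (sensors.read_state()['force'],ctrl.hold(.02))[0] for _ in range(10)],axis=0)
    print("dF",(f1-f0).round(2)); st(); return R,tz
E
python3 - <<'E'
from h import *
R,tz=pick(432,74)
p,_=optics.grab_frame("wrist"); cv2.imwrite("pics/w4.png",p[:,:,::-1])
E
```

```text
t10.12 [432.1  73.9  48.4] F [-1.83 -1.37  4.64] w58.6 q [-0.03  0.22  2.03 -0.    0.89  1.37]
dF [ 0.05  0.29 -1.57]
t11.26 [432.   74.   72.9] F [-0.16  0.79 -0.48] w58.6 q [-0.03  0.17  2.02 -0.    0.95  1.37]
```

View pics/w4.png

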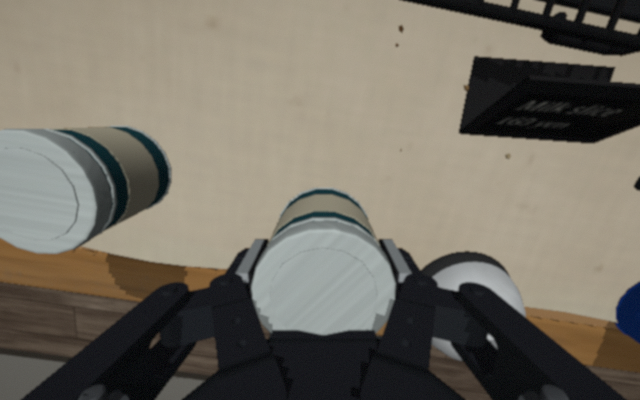

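Tin A weighs about 1.6 N, so it is a light one. I'll put it back and weigh B.

```bash
python3 - <<'E'
from h import *
x,y,tz=432,74,48
ctrl.move_l([x,y,tz+1],vel=50); ctrl.hold(.2); ctrl.gripper_to(80); ctrl.move_l([x,y,150],vel=150)
pick(444,215)
E
```

```text
t15.68 [444.2 215.   48.5] F [-1.18 -1.16  5.05] w58.6 q [ 0.28  0.32  1.9  -0.    0.93  1.4 ]
dF [-0.32 -0.15 -1.03]
t16.81 [444.  215.   72.9] F [-0.55 -0.13 -2.18] w58.5 q [ 0.28  0.27  1.89 -0.    0.98  1.4 ]
```

B is also light (about 1–2 N), so C should be the full one. I'll put B back and lift C.

```bash
python3 - <<'E'
from h import *
x,y,tz=444,215,48
ctrl.move_l([x,y,tz+1],vel=50); ctrl.hold(.2); ctrl.gripper_to(80); ctrl.move_l([x,y,150],vel=150)
ctrl.gripper_to(80,70)
pick(472,385)
p,_=optics.grab_frame("side"); cv2.imwrite("pics/s5.png",cv2.resize(p[110:350,200:460,::-1],None,fx=2.3,fy=2.3))
E
```

```text
t21.48 [473.  384.7  48.8] F [ 1.76 -4.43  3.89] w58.6 q [ 0.54  0.52  1.6  -0.    1.03  1.43]
dF [-0.29  0.12 -5.35]
t22.62 [472.  385.   72.9] F [ 0.03  0.22 -6.83] w58.6 q [0.54 0.48 1.59 0.   1.07 1.43]
```

View pics/s5.png

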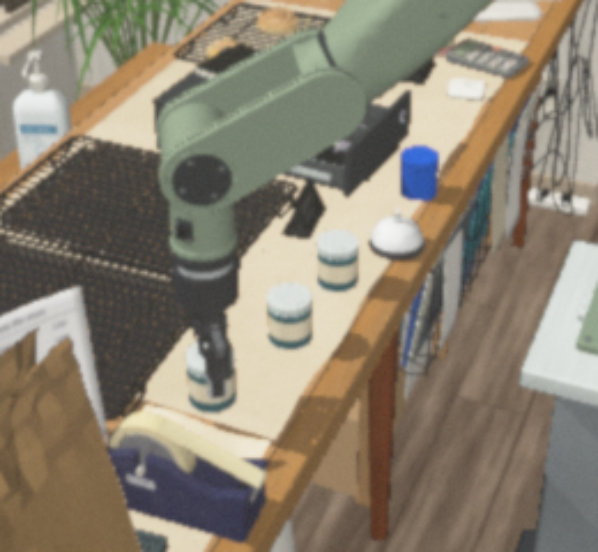

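C weighs about 5.4 N, so it is the full tin, and A and B are standing. I'll carry C over the well and check how it sits in the jaws.

```bash
python3 - <<'E'
from h import *
ctrl.move_l([472,385,210],vel=200)
ctrl.move_ptp([550.8,-224.6,210],down(-.0865)); ctrl.hold(.4); s=st()
p,d=optics.grab_frame("wrist"); cv2.imwrite("pics/w6.png",p[:,:,::-1])
np.savez("w6.npz",p=p,d=d,pos=s['eef_pos'],rot=s['eef_rot'])
# lid points from depth in tool frame
c=optics.camera_params("wrist");T=c['T_tool_cam']
v,u=np.mgrid[:400,:640]; q=np.stack([u,v,np.ones_like(u)],-1)@np.linalg.inv(c['mtx']).T*d[...,None]
Q=q@T[:3,:3].T+T[:3,3]
m=(d>0)&(abs(Q[...,1])<27)&(Q[...,2]<-5)&(Q[...,2]>-35)&(Q[...,0]>-20)&(Q[...,0]<60)
k=Q[m]; print(len(k),np.percentile(k,[1,50,99],axis=0).round(1))
lid=k[abs(k[:,2]-np.median(k[:,2]))<3]; print(lid.max(0),lid.min(0))
# far rim circle fit
b=np.round(lid[:,1]/4); pts=np.array([lid[b==j][np.argmax(lid[b==j][:,0])] for j in np.unique(b)])
A=np.c_[2*pts[:,:2],np.ones(len(pts))]; r=np.linalg.lstsq(A,(pts[:,:2]**2).sum(1),rcond=None)[0]; print("centre tool",r[:2],np.sqrt(r[2]+r[0]**2+r[1]**2))
for a in pts: 
    print(a.round(1), end=' ')
E
```

```text
t26.10 [ 550.9 -224.3  210. ] F [-0.24 -0.07 -5.1 ] w58.3 q [-0.53  0.29  1.54  0.    1.31  1.12]
12817 [[-14.9 -26.1 -20.4]
 [  9.1   0.1 -18.9]
 [ 29.9  26.1  -6.2]]
[ 30.72090999  26.99122192 -15.95520778] [-18.66313025 -26.99936546 -21.32745968]
centre tool [1.45448008 0.39769163] 29.019497925802746
[ 13.5 -26.2 -16.5] [ 19.8 -22.2 -16.5] [ 23.6 -18.1 -16.2] [ 26.3 -14.2 -18.3] [ 28.4 -10.  -16.4] [ 29.6  -6.9 -16.4] [ 30.2  -3.7 -17.7] [ 30.7  -0.3 -17. ] [ 30.7   2.  -17.9] [ 29.7   6.3 -16.6] [ 28.9  10.4 -18.5] [ 26.6  14.2 -16.3] [ 24.6  18.2 -16.5] [ 20.6  22.  -16.3] [ 14.6  26.3 -16.7]
```

View pics/w6.png

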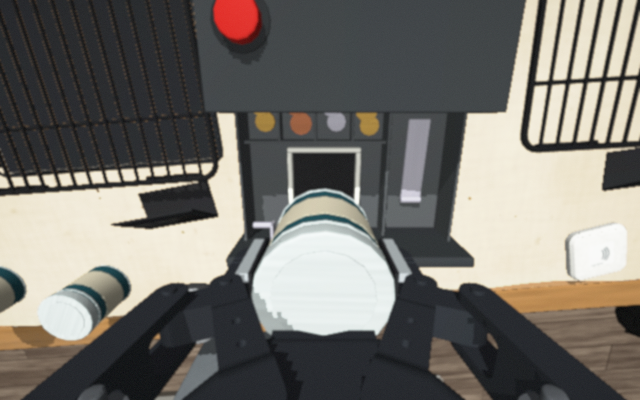

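The tin is centred in the jaws within about 1.5 mm and upright. I'll lower it into the well.

```bash
python3 - <<'E'
from h import *
x,y=550.0,-224.6
ctrl.move_l([x,y,110],vel=150); ctrl.move_l([x,y,80],vel=60)
print(ctrl.move_l([x,y,61.5],vel=25,threshold=4)); s=st()
E
```

```text
True
t28.27 [ 549.6 -224.4   62.7] F [0.01 0.61 6.2 ] w58.3 q [-0.53  0.47  1.64 -0.    1.04  1.12]
```

Contact came at TCP z = 62.7, which is the well floor (expected 62.5). I'll release, back off straight up and look.

```bash
python3 - <<'E'
from h import *
ctrl.gripper_to(72); st(); ctrl.move_l([550,-224.6,220],vel=150)
s=st(); p,d=optics.grab_frame("wrist"); cv2.imwrite("pics/w7.png",p[:,:,::-1])
c=optics.camera_params("wrist");T=c['T_tool_cam']
v,u=np.mgrid[:400,:640]; q=np.stack([u,v,np.ones_like(u)],-1)@np.linalg.inv(c['mtx']).T*d[...,None]
W=(q@T[:3,:3].T+T[:3,3])@s['eef_rot'].T+s['eef_pos']
k=W[(d>0)&(abs(W[...,2]-82)<5)&(np.hypot(W[...,0]-550,W[...,1]+225)<40)]
print(len(k),cv2.minEnclosingCircle(k[:,:2].astype(np.float32)),np.median(k,axis=0))
E
```

```text
t28.57 [ 547.3 -223.    60. ] F [0.59 1.3  0.24] w71.6 q [-0.53  0.47  1.64 -0.    1.04  1.12]
t29.78 [ 549.2 -224.2  218.6] F [ 0.41 -0.57 -0.46] w72.4 q [-0.53  0.28  1.53  0.    1.34  1.12]
2977 ((549.8010864257812, -224.83692932128906), 29.823963165283203) [ 551.31764707 -225.08702411   81.81642417]
```

View pics/w7.png

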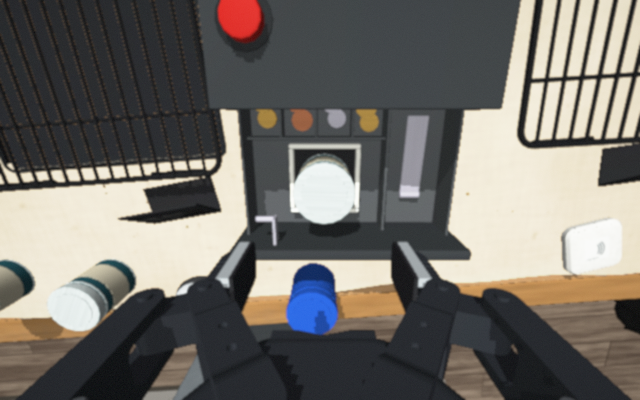

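The tin stands in the well at (550,-225) with its lid at 82 mm, as expected. Next I'll push the drawer shut with the jaws closed, on the centre line of the front panel. First a check of the height of the thing on top of the housing.

```bash
python3 - <<'E'
from h import *
P=np.load("scene_P.npy"); m=(P[...,2]>102)&(P[...,2]<300)&(P[...,0]>620)&(P[...,0]<860)&(P[...,1]>-400)&(P[...,1]<-190)
print(np.percentile(P[m],[1,99],axis=0).round())
xd=np.array([np.cos(.0865),-np.sin(.0865),0]); R=down(-.0865)
c0=np.array([487.8,-245,0]); 
A=c0-45*xd
ctrl.gripper_to(0,40)
ctrl.move_ptp([A[0],A[1],200],R); ctrl.move_l([A[0],A[1],62],vel=150); st()
p,_=optics.grab_frame("side"); cv2.imwrite("pics/s8.png",cv2.resize(p[110:290,240:440,::-1],None,fx=3,fy=3))
E
```

```text
[[ 724. -378.  102.]
 [ 825. -252.  110.]]
t32.09 [ 444.  -241.7   62.8] F [ 0.9  -0.22  0.43] w0.1 q [-0.67  0.31  1.86  0.    0.96  0.99]
```

View pics/s8.png

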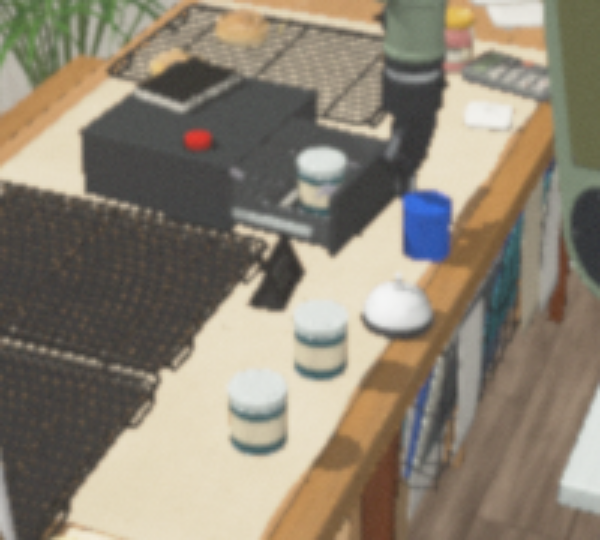

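The side view shows the tin upright in the open drawer, the gripper in front of the panel at (405,150), and tins A and B and the bell in place. I'll push now.

```bash
python3 - <<'E'
from h import *
xd=np.array([np.cos(.0865),-np.sin(.0865),0]); c0=np.array([487.8,-245,60])
g=lambda d:(c0+d*xd)
print(ctrl.move_l(g(-15),vel=60,threshold=10)); st()
print(ctrl.move_l(g(95),vel=80,threshold=25)); st()
print(ctrl.move_l(g(130),vel=30,threshold=22)); s=st()
print("travel",(s['eef_pos']-c0)@xd)
E
```

```text
False
t32.79 [ 472.9 -243.6   59.8] F [-0.9  -0.28  0.05] w-0.1 q [-0.64  0.37  1.8  -0.    0.98  1.02]
False
t34.32 [ 582.3 -253.    59.6] F [-4.77 -0.59  3.05] w0.3 q [-0.55  0.54  1.52 -0.    1.07  1.11]
True
t35.08 [ 595.8 -253.3   56.7] F [-5.61  0.46  2.25] w0.0 q [-0.53  0.58  1.47 -0.01  1.11  1.13]
travel 108.35531775048156
```

```bash
python3 - <<'E'
from h import *
st()
p,_=optics.grab_frame("wrist"); cv2.imwrite("pics/w9.png",p[:,:,::-1])
p,_=optics.grab_frame("side"); cv2.imwrite("pics/s9.png",cv2.resize(p[110:290,240:440,::-1],None,fx=3,fy=3))
E
```

```text
t35.08 [ 595.8 -253.3   56.7] F [-5.61  0.46  2.25] w0.0 q [-0.53  0.58  1.47 -0.01  1.11  1.13]
```

View pics/w9.png

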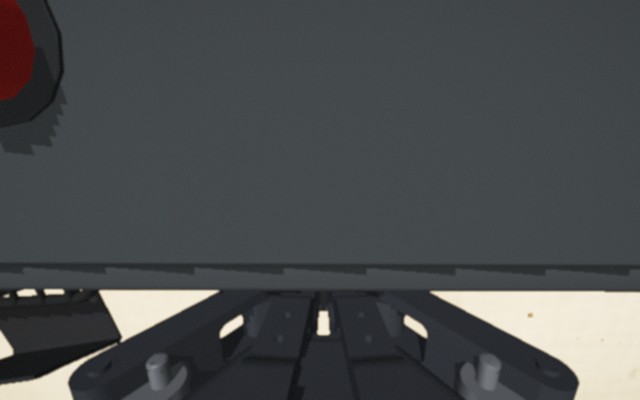

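View pics/s9.png

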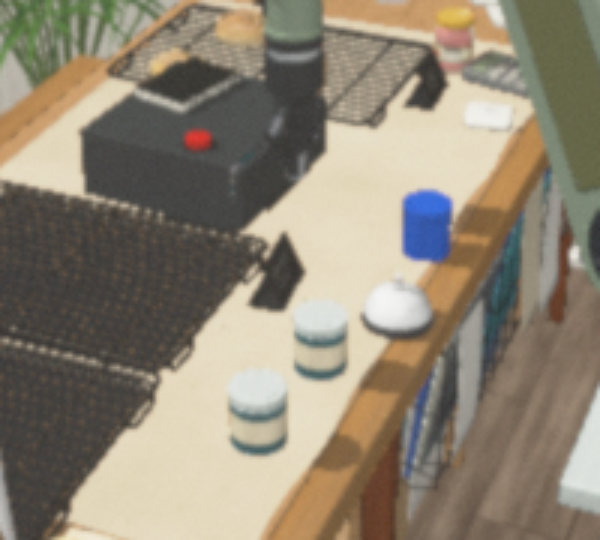

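It looks shut or nearly so. I'll push once more firmly, then back off and check whether it stays.

```bash
python3 - <<'E'
from h import *
xd=np.array([np.cos(.0865),-np.sin(.0865),0]); c0=np.array([487.8,-245,60])
g=lambda d:(c0+d*xd)
ctrl.move_l(g(106),vel=30)
print(ctrl.move_l(g(122),vel=25,threshold=25)); s=st(); print("travel",(s['eef_pos']-c0)@xd)
ctrl.move_l(g(80),vel=80); ctrl.hold(.5)
s=st(); p,d=optics.grab_frame("wrist"); cv2.imwrite("pics/w10.png",p[:,:,::-1])
E
```

```text
True
t35.96 [ 595.2 -253.5   56.9] F [-4.91  0.8   1.74] w0.2 q [-0.53  0.59  1.45 -0.01  1.14  1.13]
travel 107.72728121596425
t36.97 [ 567.6 -251.9   59.9] F [-1.06  1.18  0.31] w0.4 q [-0.55  0.54  1.53 -0.01  1.12  1.11]
```

View pics/w10.png

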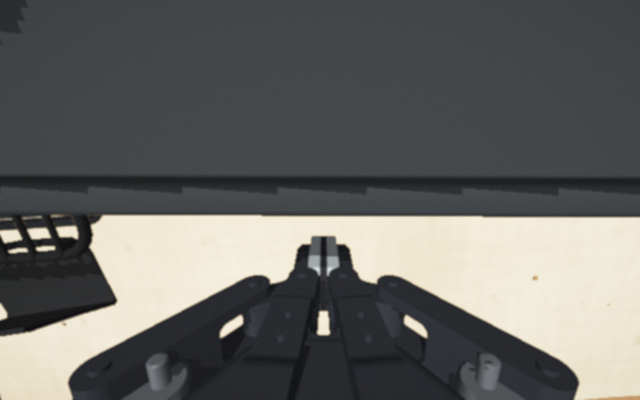

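The drawer stays shut with the gripper away. For a direct comparison I'll repeat the pre-press wrist pose and re-check the tins and the bell.

```bash
python3 - <<'E'
from h import *
s=sensors.read_state(); e=s['eef_pos']
ctrl.move_l([e[0]-20,e[1],e[2]],vel=100)
ctrl.move_l([e[0]-20,e[1],230],vel=200)
ctrl.move_ptp([692,-173,190],down(-.087)); ctrl.hold(.3); st()
p,_=optics.grab_frame("wrist"); cv2.imwrite("pics/w11.png",p[:,:,::-1])
a=cv2.imread("pics/w1.png"); b=p[:,:,::-1]
for col in (400,450,500):
    print(col,a[270:292,col].sum(1).tolist()); print(col,b[270:292,col].astype(int).sum(1).tolist())
cv2.imwrite("pics/cmp.png",np.vstack([a[230:310],b[230:310]]))
ctrl.move_ptp([560,-300,300],down(-.3)); ctrl.hold(.3)
for n in("scene","side"):
    p,d=optics.grab_frame(n); P=cloud(n,d)
    if n=="side": cv2.imwrite("pics/s11.png",cv2.resize(p[110:320,240:440,::-1],None,fx=2.8,fy=2.8))
    for c in [(432,74),(444,215)]:
        q=P[(abs(P[...,2]-68)<5)&(np.hypot(P[...,0]-c[0],P[...,1]-c[1])<60)]
        if len(q)>5: print(n,len(q),cv2.minEnclosingCircle(q[:,:2].astype(np.float32)),np.median(q[:,2]))
    q=P[(P[...,2]>8)&(P[...,2]<60)&(np.hypot(P[...,0]-385,P[...,1]+33)<60)]
    if len(q)>5: print("bell",cv2.minEnclosingCircle(q[:,:2].astype(np.float32)))
st()
E
```

```text
t39.38 [ 691.5 -174.3  191.1] F [-0.48 -0.34 -0.03] w-0.1 q [-0.37  0.55  1.22 -0.    1.37  1.29]
400 [220, 222, 218, 216, 220, 219, 186, 148, 132, 127, 133, 130, 130, 131, 134, 137, 137, 135, 137, 141, 139, 135]
400 [218, 223, 220, 216, 216, 189, 148, 133, 139, 138, 127, 126, 133, 127, 133, 138, 136, 139, 142, 133, 133, 127]
450 [218, 221, 214, 216, 219, 218, 190, 162, 154, 190, 212, 216, 222, 214, 220, 217, 313, 506, 652, 682, 681, 680]
450 [219, 216, 218, 222, 213, 191, 158, 162, 201, 218, 222, 216, 214, 215, 212, 309, 500, 647, 681, 678, 681, 680]
500 [215, 220, 213, 222, 215, 220, 187, 151, 139, 150, 183, 211, 216, 212, 205, 218, 323, 516, 661, 700, 699, 697]
500 [216, 215, 215, 216, 199, 178, 148, 135, 151, 183, 211, 212, 211, 211, 215, 319, 516, 664, 693, 698, 698, 699]
scene 336 ((432.9396057128906, 75.09943389892578), 30.79042625427246) 66.16933358592266
scene 418 ((442.1392517089844, 214.73753356933594), 31.202308654785156) 66.40764876985233
bell ((383.026123046875, -38.99764633178711), 38.3193473815918)
side 169 ((434.29302978515625, 76.89694213867188), 32.63418960571289) 68.29322832702117
side 206 ((443.5109558105469, 216.31190490722656), 32.9043083190918) 68.19240805933448
bell ((385.77545166015625, -34.431068420410156), 39.46077346801758)
t40.69 [ 560.4 -299.3  299.3] F [ 0.05 -0.22 -0.46] w0.0 q [-0.63  0.31  1.33  0.    1.51  1.24]
```

View pics/cmp.png

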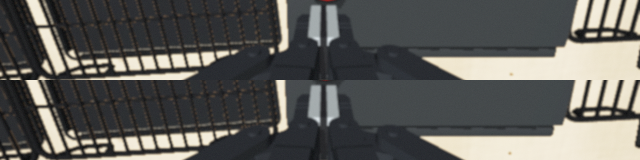

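View pics/s11.png

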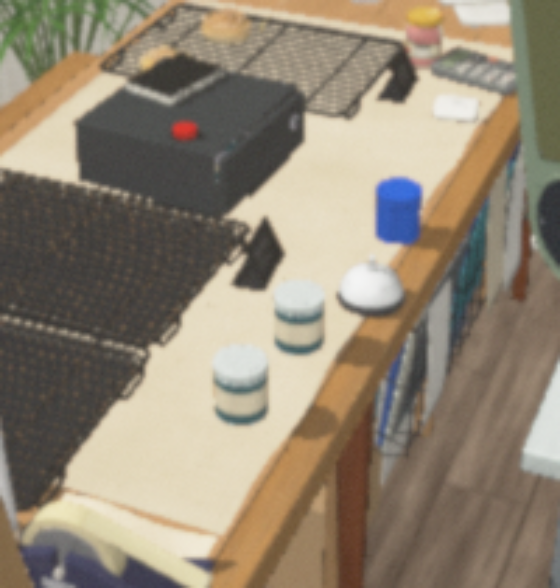

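The gap between the housing edge and the panel edge is the same as before the press (both edges shifted by the same 1 px), so the drawer is latched. Tins A and B are upright and the bell has not moved.

```bash
python3 -c "
from plant import ctrl
ctrl.finish_job()"
```

```text
the job is handed in; nothing more can be done
```

The full tin is in the drawer's well, the drawer is latched shut, and I handed the job in at about 41 s of the 72 s allowed. There is no verdict from the simulator, so this rests on my own checks.

**What I did:** I pressed the release and the drawer popped open. The two nearest tins weighed about 1.6 N and 1 N. The third, at (472, 385) mm, weighed about 5.4 N, so I put that one upright in the well and let go.

**Last checks:**
- **Tin in the well:** before the push, its lid centre was within about 1 mm of the measured well centre, at the expected height. I couldn't see it once the drawer was shut.
- **Drawer:** it stayed shut after the gripper backed away, and the gap at the front panel matched the picture taken before the press.
- **Other tins and the bell:** both light tins are upright within about 5 mm of where they started. The bell moved no more than the roughly 3 mm camera noise.

**One thing that disagreed:** both pushes stopped on the force threshold about 10 mm sooner than I had estimated. I put this down to the width of the closed fingers.

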